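# Crate the jars, then free the sagging bolt and hold the store's gate ajar

### The arm

A 6-joint arm with a two-finger parallel gripper is mounted at the origin on the work surface. World frame = base frame: x ahead of the robot, y to its left, z up, the work surface at z = 0. Lengths are in m, angles in degrees, forces in N, time in s.
With the tool pointing down it reaches from about 0.35 to 0.975 m from the base axis. Payload 17.4 kg.
Tool frame: the origin (TCP) lies on the centre line of the jaws, within the pads' length; the fingertips stand 22 mm ahead of it and the grasp point (between the pads) lies 3 mm ahead of it; z points along the fingers, y is the direction in which the jaws open and shut (so a half turn about z gives the same grasp; the last joint's range is limited). The gripper opens to 85 mm and grips with 20 to 120 N. Pads are 22 mm wide; open, the fingers measure 114 mm over their backs; the gripper's body (76 mm by 85 mm) begins 54 mm behind the grasp point. The pads swing forward as they close: fully open they stand 13 mm farther back than shut.
Start: joints at [-67.54, 6.646, 82.598, -0, 90.757, -2.166], TCP at [0.281, -0.614, 0.227] pointing down, gripper open.
Joint ranges: [-162.19, 162.19], [-47.58, 125.68], [4.15, 143.07], [-65.23, 245.23], [0.69, 171.88], [-170.13, 170.13]. Speed limits (degrees/s): [108.29, 108.29, 127.2, 180, 180, 180].

### API

Orientations are given as [roll, pitch, yaw] about the fixed x, y, z axes, in that order (R = Rz(yaw) Ry(pitch) Rx(roll)).
In Python, from station import env gives the robot as it stands.
- The arm moves only by the shell command python3 -m crank 'ROWS' [OPENING] [FORCE]. ROWS is JSON, a list of rows, each a list of 6 numbers: the shift along the tool's x, y, z in m, then the turn, a rotation vector about the tool's x, y, z in degrees. In form: [[x, y, z, rx, ry, rz], ...]. A call has 1 to 10 rows; each row shifts and turns the pose as measured when the row begins, along the tool's axes as they then stand; what a row does not reach is not made up. A row lasts 1/12 s, in which the tool goes at most 41.7 mm and 7.16 degrees, less where a joint would pass 70% of its speed; a pose out of reach is approached as far as the arm can. A call is refused whole if a number of a shift passes 0.0417 or a number of a turn 7.16, either way. A call with a gripper value outside its range is refused whole. OPENING is the opening, from 0 (shut) to 1 (fully open), set as the call begins (- or left out, the last holds). The fingers move at their own pace and stop on an object; FORCE is the grip in N (left out, the last holds). Time passes only in rows, so rows that do not move let the fingers close. It gives the time, the measured TCP pose, the force and the opening at its end, in the units of the state.
- env.observe(): the state, without advancing time (a new reading comes with each control period).
- env.get_image(name): name is "side" or "top" or "wrist"; returns the picture (480x640x3 uint8, blue, green, red); there is no depth.
- env.get_calibration(name): a dict with "camera_matrix" (3x3 intrinsics, pixels), "cam_to_world" (4x4, takes a point from camera to world coordinates). Camera axes: x right, y down, z forward; pixel columns grow to the right and rows downward; lengths in m; the calibration is good to about 2 mm. A picture is of the moment at which its call begins: read the wrist's pose just before it. get_calibration takes no time and is no camera call; for the wrist camera it gives the pose at the moment of the call.
- env.job_done(): hands the job in, once; it reports no verdict.
The state is a dict: "time_s": time; "qpos": joint angles; "qd": joint speeds; "tau": joint torques, N m; "tool_pos": TCP position; "tcp_rot": TCP orientation; "wrist_force": force on the tool from outside, world axes, zero at the start; "wrist_torque": the same for the moment, N m; "gripper_width": opening from 0.0 (shut) to 1.0 (fully open).
Only numpy, scipy, OpenCV 4.12 (cv2) and the standard library are available. Lean on these libraries where they do the work, as an engineer would, in place of code of your own. Each camera call takes 0.05 s, during which the arm holds its last target. There are 200 camera calls.

### The job

Set the two loose jars standing in front of the storage bay down upright in the two empty cells of the blue crate, one per cell and in any order, without dropping them. Then open the bay for the crate: take the bolt by its red handle, lift the sagging bolt over the bent lip of its keeper while drawing it back, pull the spring-loaded gate open towards the robot to about 25 degrees and hold it there. Finish still gripping the red handle with the gate ajar, and leave the green tin, solder spool, screwdriver and meter where they are.

Things in the scene. Friction and masses are not known exactly. Their poses are not given: they have to be found in the camera images.
- jar_amber: amber jar with a paper band and a white screw cap, a straight cylinder 42 mm in diameter and 85 mm tall (cap: top 23 mm, same diameter), 0.1 to 0.2 kg. Origin: centre of its underside; z up along its axis
- jar_white: white plastic jar with a paper band and an orange screw cap; same size as the amber one: 42 mm in diameter, 85 mm tall, 0.1 to 0.2 kg. Origin: centre of its underside; z up
- crate: blue crate, open at the top, fixed to the bench: 70 mm (its x) by 180 mm (its y) by 45 mm tall, walls, dividers and floor 5 mm thick; two dividers across its length (39 mm tall) make three cells in a row along its y, each 60 mm (x) by 53 mm (y) inside. Origin: centre of its underside
- cell0 (a point): centre of the floor (5 mm above the bench) of the empty cell at the crate's -y end; same axes as the crate
- cell1 (a point): centre of the floor (5 mm above the bench) of the empty middle cell; same axes as the crate. The third cell, at the +y end, holds the green tin
- tin: green-banded tin in the crate's third cell, 42 mm in diameter, 85 mm tall; leave it there. Origin: centre of its underside
- bay: storage bay of aluminium posts and grey walls, fixed to the bench, with a gate in its front. Origin: on the gate's vertical hinge axis, at bench level; x points into the bay, away from the robot, y from the latch side to the hinge side, z up. The shut gate lies in the plane x = 0, from y = 0 to y = -240 mm, 18 mm thick, blue frame with a clear pane, top at 130 mm
- keeper_lip (a point): middle of the top edge of the keeper's bent-up lip, 140.5 mm above the bench, at y = -254 mm of the bay; axes as the bay's. The brass keeper is a channel along y, open at the top, 42 mm wide inside, from y = -250 to -298 mm on the latch post, with front and back walls up to 175 mm; the lip (4 mm thick) closes the foot of its end nearest the gate
- gate (a joint): angle of the gate, rad: 0 shut, growing as its free edge swings towards the robot (-x of the bay), to 1.2. Turns clockwise seen from above about the bay's origin. A spring closer pulls it shut with 0.26 N m at 0 and 0.32 N m at 0.45 rad
- bolt (a joint): how far the bolt is drawn back towards the hinge along the gate, m: 0 to 0.006 at the start (bolted), 0.055 at its stop; about 0.5 N of friction. It is a 12 mm rod on the gate's top in two tall straps (tops 177.5 mm above the bench). Unlifted, its collar catches on the lip at about 0.009; it is clear of the keeper once drawn 0.030
- bolt_tip (a point): centre of the dark collar at the bolt's tip, 32 mm in diameter and 10 mm thick along y, lying inside the keeper at the start: 270 mm from the hinge axis when undrawn, 147 mm above the bench when sagging; axes as the handle's
- bolt_lift (a joint): how far the bolt is lifted in its worn straps, m: 0 sagging by its own weight (0.16 kg with the handle), 0.018 at its upper stop. The collar's foot hangs 9.5 mm below the lip's top when sagging, so it passes the lip only with 10 mm or more of lift; lifting alone never clears the keeper's front wall
- handle: the bolt's handle: an upright red cylinder 20 mm in diameter, rising 65 mm above the bolt's axis, its top 212 mm above the bench while the bolt sags. It moves with the bolt. Origin: on the bolt's axis under the handle, 155 mm from the hinge axis along the gate when the bolt is undrawn (less by joint bolt); axes as the bay's, turned with the gate
- handle_grip (a point): point to grip on the handle's axis, 15 mm below its top (197 mm above the bench while sagging); same axes as the handle: x through the gate, y along it towards the hinge
- spool: bystander: solder spool with white flanges, 56 mm in diameter, 40 mm tall, standing beyond the crate. Origin: centre of its underside
- driver: bystander: screwdriver with an orange handle, about 190 mm long, lying on the bench before the crate
- meter: bystander: yellow hand-held meter, 150 by 75 by 35 mm, lying on the bench. Origin: centre of its underside

How it is judged (in metres and radians):
On the way, in this order (a step that is already met when the one before it is completed fails the run):
1. both jars stand upright in the crate's two empty cells, one in each, released ((((horizontal distance between jar_amber and cell0 below 0.012 m and height (world z) of jar_amber below 0.015 m and angle between jar_amber's own z axis and vertical below 0.12 rad) and (horizontal distance between jar_white and cell1 below 0.012 m and height (world z) of jar_white below 0.015 m and angle between jar_white's own z axis and vertical below 0.12 rad)) or ((horizontal distance between jar_amber and cell1 below 0.012 m and height (world z) of jar_amber below 0.015 m and angle between jar_amber's own z axis and vertical below 0.12 rad) and (horizontal distance between jar_white and cell0 below 0.012 m and height (world z) of jar_white below 0.015 m and angle between jar_white's own z axis and vertical below 0.12 rad))) and contact force between the fingers and jar_amber below 0.1 N and contact force between the fingers and jar_white below 0.1 N), for 0.2 s.
2. the bolt is drawn at least 30 mm, clear of the keeper (value of joint bolt above 0.03 m), for 0.1 s.
At the end, for the whole second after the job is handed in: Both jars stand upright (within 0.12 rad) and released on the floor of the crate's two empty cells, one in each (within 12 mm of the cell's centre); the gate stands still (below 0.1 rad/s) at 0.26 to 0.61 rad (15 to 35 degrees), held against its closer by the fingers on the red handle (over 1 N) (all of step 1 and value of joint gate between 0.26 and 0.61 rad and velocity of joint gate between -0.1 and 0.1 rad/s and contact force between the fingers and handle above 1 N); the arm keeps its last pose, push and grip.
It fails at once if the solder spool, screwdriver, meter or the green tin in the crate is moved more than 30 mm from where it was (distance of any of spool, driver, meter, tin from where it was at the start of the episode above 0.03 m).
It fails at once if a jar is let go in mid-air, with its foot more than 40 mm above the bench (height (world z) of jar_amber above 0.04 m and contact force between the fingers and jar_amber below 0.01 N).
It fails at once if a jar is let go in mid-air, with its foot more than 40 mm above the bench (height (world z) of jar_white above 0.04 m and contact force between the fingers and jar_white below 0.01 N).
It also fails if it takes over 69 s, if anything falls off the work surface, if the arm or the gripper's body presses on something with over 40 N, if the wrist force passes 120 N, or if a joint passes its speed limit or range.

## Working session

There is one attempt and no reset: what is moved stays moved. The work goes in short steps, Python scripts to look and compute and a shell command to move; the robot and the scene stay as the last step left them, time stands still between calls to the robot, and variables do not carry over. Pictures are saved under pics/ and viewed, about 8 in all and at most 12, crops included, and the job is handed in when it is done.

```bash
ls; mkdir -p pics
python3 - <<'E'
from station import env
import cv2,numpy as np
np.set_printoptions(precision=4,suppress=True)
for n in("top","side"):
    cv2.imwrite(f"pics/{n}0.png",env.get_image(n))
    c=env.get_calibration(n);print(n,c["camera_matrix"],c["cam_to_world"])
print(env.observe())
E
```

```text
pics
top [[544.7026   0.     319.0422]
 [  0.     544.7026 230.7772]
 [  0.       0.       1.    ]] [[ 0.0172 -0.9887  0.1491  0.3716]
 [-0.9995 -0.021  -0.024   0.0738]
 [ 0.0269 -0.1487 -0.9885  1.1672]
 [ 0.      0.      0.      1.    ]]
side [[513.3516   0.     316.212 ]
 [  0.     513.3516 240.8796]
 [  0.       0.       1.    ]] [[-0.8192 -0.3005  0.4885 -0.0642]
 [-0.5733  0.4532 -0.6826  0.8914]
 [-0.0163 -0.8392 -0.5435  0.8073]
 [ 0.      0.      0.      1.    ]]
{'time_s': 0.1, 'qpos': array([-67.5419,   6.6716,  82.6314,   0.0016,  90.7553,  -2.1662]), 'qd': array([-0.0283, -0.0856, -0.1598, -0.1005, -0.0436,  0.0439]), 'tau': array([  0.0022, -73.3663, -63.3786,   0.    ,   0.0053,   0.0001]), 'tool_pos': array([ 0.2812, -0.6135,  0.2264]), 'tcp_rot': array([-179.9418,   -0.0038,   24.6244]), 'wrist_force': array([-0.3647,  0.5504,  0.0487]), 'wrist_torque': array([ 0.013 ,  0.0013, -0.0052]), 'gripper_width': 1.003350303744602}
```

View pics/top0.png

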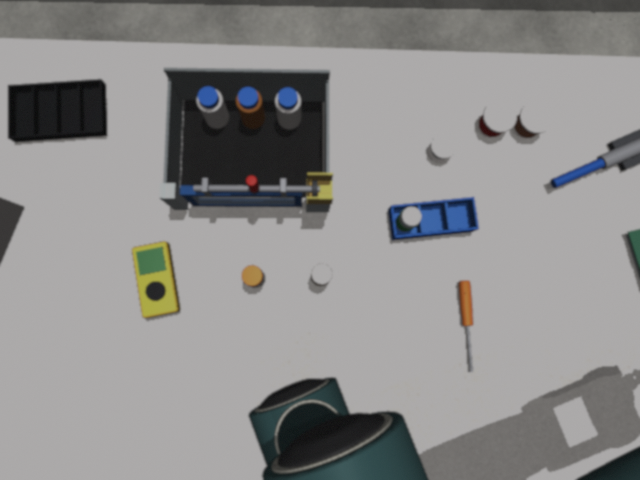

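View pics/side0.png

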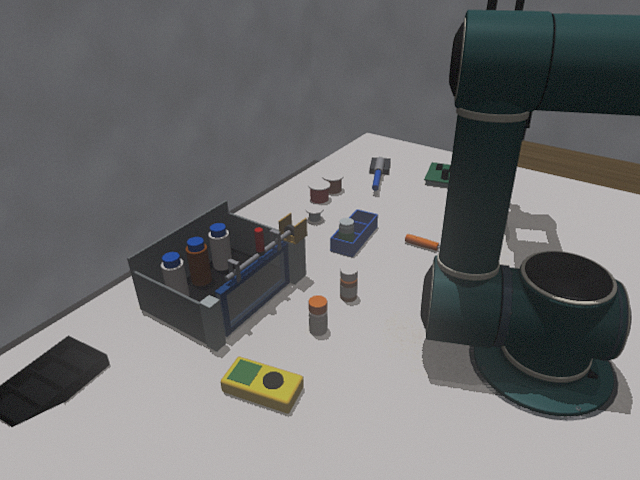

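Top view: amber jar's white cap is at (321,274), white jar's orange cap at (252,276), crate at about (433,218) with the tin at its left (+y) end, red handle top at (252,182), keeper at (318,190). The side view shows the same layout with the jars upright.

```bash
cat > h.py <<'E'
import cv2,numpy as np
from station import env
from scipy.optimize import minimize
from scipy.spatial.transform import Rotation as R
np.set_printoptions(precision=4,suppress=True)
def proj(cal,P):
    K,T=np.array(cal["camera_matrix"]),np.array(cal["cam_to_world"])
    c=(np.atleast_2d(P)-T[:3,3])@T[:3,:3]; p=c@K.T; return p[:,:2]/p[:,2:]
def ray(cal,uv,z):
    K,T=np.array(cal["camera_matrix"]),np.array(cal["cam_to_world"])
    d=T[:3,:3]@np.linalg.solve(K,[*uv,1]); o=T[:3,3]; return o+d*(z-o[2])/d[2]
def hull(shape,pts):
    m=np.zeros(shape,np.uint8); cv2.fillConvexPoly(m,cv2.convexHull(np.round(pts*16).astype(np.int32)),255,shift=4); return m>0
def box(x,y,yaw,sx,sy,h):
    c,s=np.cos(yaw),np.sin(yaw)
    return np.array([[x+c*a*sx/2-s*b*sy/2,y+s*a*sx/2+c*b*sy/2,z] for a in(-1,1) for b in(-1,1) for z in(0,h)])
def cyl(x,y,r,z0,z1):
    t=np.linspace(0,2*np.pi,24); return np.array([[x+r*np.cos(a),y+r*np.sin(a),z] for a in t for z in(z0,z1)])
def fit(views,model,p0,step):
    def cost(p):
        s=0
        for cal,m in views:
            h=hull(m.shape,proj(cal,model(p))); s+=1-(h&m).sum()/max((h|m).sum(),1)
        return s
    sim=np.vstack([p0]+[np.array(p0)+np.eye(len(p0))[i]*step[i] for i in range(len(p0))])
    r=minimize(cost,p0,method="Nelder-Mead",options=dict(initial_simplex=sim,xatol=1e-5,fatol=1e-5)); return r.x,r.fun
def mask(hsv,lo,hi,roi):
    m=cv2.inRange(hsv,np.array(lo),np.array(hi)); k=np.zeros_like(m); x0,y0,x1,y1=roi; k[y0:y1,x0:x1]=m[y0:y1,x0:x1]; return k>0
E
python3 - <<'E'
from h import *
I={n:cv2.imread(f"pics/{n}0.png") for n in("top","side")}
C={n:env.get_calibration(n) for n in I}; H={n:cv2.cvtColor(I[n],cv2.COLOR_BGR2HSV) for n in I}
# caps
m1=mask(H["top"],[5,120,80],[20,255,255],(235,255,270,295))
s1=mask(H["side"],[5,120,80],[20,255,255],(300,290,335,320))
for n,m in(("top",m1),("side",s1)): print(n,m.sum(),np.argwhere(m).mean(0)[::-1])
f=lambda p:cyl(p[0],p[1],.021,.062,.085)
print("white",ray(C["top"],(252,276),.085)); p0=ray(C["top"],(252,276),.085)[:2]
print(fit([(C["top"],m1)],f,p0,[.01,.01]),fit([(C["side"],s1)],f,p0,[.01,.01]))
print("amber",ray(C["top"],(321,273),.085), "side",ray(C["side"],(349,271),.085))
# crate
cm=mask(H["top"],[100,130,40],[125,255,255],(380,190,490,250)); cm=cv2.morphologyEx(cm.astype(np.uint8),cv2.MORPH_CLOSE,np.ones((25,25)))>0
cs=mask(H["side"],[100,100,30],[125,255,255],(320,200,390,260)); cs=cv2.morphologyEx(cs.astype(np.uint8),cv2.MORPH_CLOSE,np.ones((25,25)))>0
g=lambda p:box(p[0],p[1],p[2],.07,.18,.045); p0=[*ray(C["top"],(433,219),.03)[:2],0.05]
print("crate",p0,fit([(C["top"],cm)],g,p0,[.01,.01,.05]),fit([(C["top"],cm),(C["side"],cs)],g,p0,[.01,.01,.05]))
# handle
hm=mask(H["top"],[0,150,60],[4,255,255],(240,165,265,200))|mask(H["top"],[172,150,60],[180,255,255],(240,165,265,200))
hs=mask(H["side"],[0,150,40],[4,255,255],(245,220,275,265))|mask(H["side"],[172,150,40],[180,255,255],(245,220,275,265))
k=lambda p:cyl(p[0],p[1],.01,.153,.212); p0=ray(C["top"],(252,181),.205)[:2]
print("handle",p0,fit([(C["top"],hm)],k,p0,[.01,.01]),fit([(C["side"],hs)],k,p0,[.01,.01]))
a=cv2.resize(I["top"][150:250,160:360],None,fx=4,fy=4,interpolation=cv2.INTER_CUBIC); cv2.imwrite("pics/z1.png",a)
E
```

```text
top 309 [252.0939 275.7864]
side 171 [317.2398 301.2515]
white [0.4416 0.1786 0.085 ]
(array([0.4416, 0.1786]), np.float64(0.22166246851385385)) (array([0.4499, 0.1706]), np.float64(0.5142045454545454))
amber [0.4502 0.0422 0.085 ] side [0.4449 0.0489 0.085 ]
crate [np.float64(0.5737339703961468), np.float64(-0.19627308552448436), 0.05] (array([ 0.576 , -0.1937,  0.1768]), np.float64(0.14334790755777638)) (array([ 0.5781, -0.1986,  0.1777]), np.float64(0.603548193100432))
handle [0.6051 0.1731] (array([0.6093, 0.1759]), np.float64(0.40816326530612246)) (array([0.6193, 0.1627]), np.float64(0.8858267716535433))
```

View pics/z1.png

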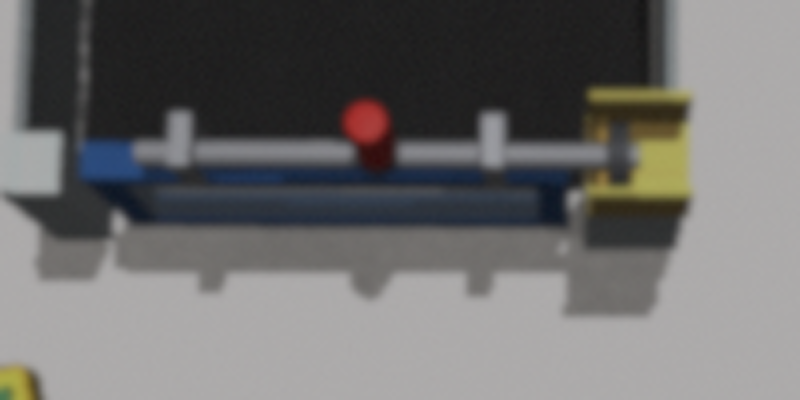

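The crop shows the handle's top disc at about (251.5,180.3) in full pixels, the collar at (314.8,188), and the bolt axis nearly level in the image. I'm starting the arm around and will look with the wrist camera over the crate.

```bash
python3 -m crank '[[0.03,-0.005,0,0,0,-2.5],[0.041,-0.007,0,0,0,-3.6],[0.041,-0.007,0,0,0,-3.6],[0.041,-0.007,0,0,0,-3.6],[0.041,-0.007,0,0,0,-3.6],[0.041,-0.007,0,0,0,-3.6],[0.041,-0.007,0,0,0,-3.6],[0.041,-0.007,0,0,0,-3.6],[0.041,-0.007,0,0,0,-3.6],[0.041,-0.007,0,0,0,-3.6]]' 1 40 && python3 -m crank '[[0.041,-0.005,-0.01,0,0,-3.6],[0.041,-0.005,-0.02,0,0,-3.6],[0.03,0,-0.02,0,0,-2.6],[0.015,0,-0.02,0,0,-1],[0,0,0,0,0,0]]'
python3 - <<'E'
from h import *
c=env.get_calibration("wrist"); cv2.imwrite("pics/w1.png",env.get_image("wrist"))
print(c); o=env.observe(); print(o["qpos"],o["tool_pos"],o["tcp_rot"])
C=env.get_calibration("top")
h=ray(C,(251.5,180.25),.212); col=ray(C,(314.75,188),.147); a=ray(C,(160+135/4,150+152/4),.15); b=ray(C,(160+600/4,150+153/4),.15)
print("handle",h,"col",col,"axis",a,b,np.degrees(np.arctan2(a[0]-b[0],a[1]-b[1])))
E
```

```text
time_s: 0.93
tool_pos: [0.5346, -0.3082, 0.2209]
tcp_rot: [-179.5, -0.1, 60.4]
wrist_force: [0.8, -0.4, -0.6]
gripper_width: 1.001
time_s: 1.35
tool_pos: [0.5805, -0.1833, 0.2881]
tcp_rot: [-179.2, -0.4, 72.4]
wrist_force: [0.4, 0.3, -0.4]
gripper_width: 1.001
{'camera_matrix': array([[411.3174,   0.    , 313.7647],
       [  0.    , 411.3174, 241.8209],
       [  0.    ,   0.    ,   1.    ]]), 'cam_to_world': array([[ 0.9533, -0.2821, -0.1083,  0.609 ],
       [-0.3019, -0.9046, -0.3008, -0.1056],
       [-0.0131,  0.3195, -0.9475,  0.435 ],
       [ 0.    ,  0.    ,  0.    ,  1.    ]])}
[-20.167   -1.618   85.708    0.3057  96.7859  -2.4808] [ 0.58   -0.1842  0.2862] [-179.1382   -0.3417   72.345 ]
handle [0.6048 0.1733 0.212 ] col [0.6083 0.0587 0.147 ] axis [0.6022 0.2885 0.15  ] [0.6069 0.0678 0.15  ] -1.2153133493493509
```

View pics/w1.png

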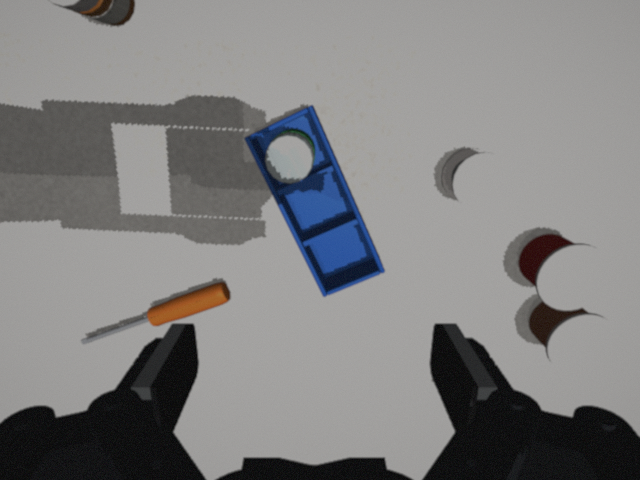

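The wrist view shows the crate with rim corners at about (246,138), (313,107), (383,270), (324,295). The tin is in the upper cell at (290,156), and both lower cells are empty. The screwdriver is at (185,305), and the amber jar is partly visible at top left.

```bash
python3 - <<'E'
from h import *
I=cv2.imread("pics/w1.png"); H=cv2.cvtColor(I,cv2.COLOR_BGR2HSV); C=env.get_calibration("wrist")
m=mask(H,[100,130,30],[125,255,255],(230,95,395,305)); m=cv2.morphologyEx(m.astype(np.uint8),cv2.MORPH_CLOSE,np.ones((45,45)))>0
g=lambda p:box(p[0],p[1],p[2],.07,.18,.045)
print(fit([(C,m)],g,[.577,-.196,.1],[.01,.01,.05]))
q=np.array([ray(C,p,.045) for p in((246,138),(313,107),(383,270),(324,295))]); print(q,q.mean(0),[np.linalg.norm(q[i]-q[i-1]) for i in range(4)])
E
T=$(true)
```

```text
(array([ 0.5792, -0.1979,  0.1245]), np.float64(0.07350326022525189))
[[ 0.5348 -0.115   0.045 ]
 [ 0.6017 -0.1078  0.045 ]
 [ 0.6217 -0.2794  0.045 ]
 [ 0.5562 -0.2884  0.045 ]] [ 0.5786 -0.1977  0.045 ] [np.float64(0.17474951749128614), np.float64(0.06732658974551246), np.float64(0.17270921562234298), np.float64(0.06615934064750707)]
```

```bash
python3 -m crank '[[0.03,-0.02,0,0,0,-3],[0.04,-0.03,0,0,0,-5],[0.04,-0.03,0,0,0,-5],[0.035,-0.03,0,0,0,-2],[0.03,-0.025,0,0,0,-2],[0.02,0,0,0,0,0],[0,0,0,0,0,0]]' 1 40
python3 - <<'E'
from h import *
c=env.get_calibration("wrist"); cv2.imwrite("pics/w2.png",env.get_image("wrist"))
o=env.observe(); print(o["time_s"],o["qpos"],o["tool_pos"],o["tcp_rot"])
print(repr(proj(c,[[.45,.042,.085],[.4416,.1786,.085],[.6048,.1733,.212]])))
E
```

```text
time_s: 1.98
tool_pos: [0.4804, 0.0155, 0.2809]
tcp_rot: [-178.7, -0.6, 89.6]
wrist_force: [0.8, 0.2, 0.4]
gripper_width: 1.003
2.0333 [ -1.6909 -17.5871 100.2102   0.5803  98.7044  -1.2031] [0.4805 0.0143 0.2809] [-178.6853   -0.6033   89.5865]
array([[280.4096, 174.809 ],
       [262.9068, -11.967 ],
       [597.9755, -82.4772]])
```

View pics/w2.png

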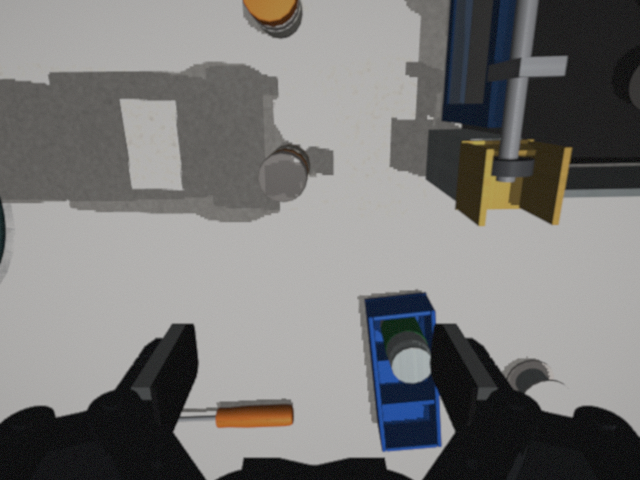

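In w2 the amber cap is centred at about (284,175), against a prediction of (280,175). The white jar's orange cap is at the top edge, (272,5). The crate, keeper and collar are all visible.

```bash
cat >> h.py <<'E'
def to(pos,yaw):
    o=env.observe(); Rt=R.from_euler("xyz",o["tcp_rot"],degrees=True)
    d=Rt.inv().apply(np.array(pos)-o["tool_pos"]); r=(Rt.inv()*R.from_euler("xyz",[180,0,yaw],degrees=True)).as_rotvec(degrees=True)
    print("to",pos,yaw,"mm",d*1000,"deg",r,"len",np.linalg.norm(d)*1000)
def st():
    o=env.observe(); print(round(o["time_s"],2),o["tool_pos"],o["tcp_rot"],"F",o["wrist_force"],"w",o["gripper_width"],"q",o["qpos"])
E
python3 - <<'E'
from h import *
I=cv2.imread("pics/w2.png"); H=cv2.cvtColor(I,cv2.COLOR_BGR2HSV); C=env.get_calibration("wrist")
print(ray(C,(284,175),.085))
m=mask(H,[5,150,80],[20,255,255],(240,0,305,30)); f=lambda p:cyl(p[0],p[1],.021,.064,.085)
print("white",fit([(C,m)],f,[.4416,.1786],[.01,.01]))
print("collar",ray(C,(513,163),.163), "bolt", ray(C,(513,125),.153),ray(C,(527,0),.153))
m=mask(H,[100,100,20],[125,255,255],(355,285,450,455)); m=cv2.morphologyEx(m.astype(np.uint8),cv2.MORPH_CLOSE,np.ones((45,45)))>0
print(fit([(C,m)],lambda p:box(p[0],p[1],p[2],.07,.18,.045),[.577,-.196,.12],[.01,.01,.05]))
to([.453,.042,.13],92)
E
```

```text
[0.453  0.0405 0.085 ]
white (array([0.4438, 0.1801]), np.float64(0.03291713961407494))
collar [0.6057 0.0602 0.163 ] bolt [0.6068 0.0829 0.153 ] [0.6047 0.1531 0.153 ]
(array([ 0.5784, -0.2008,  0.1453]), np.float64(0.059568345323741))
to [0.453, 0.042, 0.13] 92 mm [ 25.9405 -24.259  151.8026] deg [-1.3018 -0.6308 -2.4065] len 155.90206189353637
```

```bash
python3 -m crank '[[0.013,-0.012,0.03,-1.3,-0.6,-2.4],[0.013,-0.012,0.04,0,0,0],[0,0,0.04,0,0,0],[0,0,0.03,0,0,0],[0,0,0.01,0,0,0],[0,0,0,0,0,0]]' 1 40
python3 - <<'E'
from h import *
st(); to([.453,.041,.068],92)
c=env.get_calibration("wrist"); I=env.get_image("wrist"); cv2.imwrite("pics/w3.png",I); print(proj(c,[[.453,.041,.085],[.453,.041,0]]))
E
```

```text
time_s: 2.53
tool_pos: [0.4553, 0.0347, 0.1233]
tcp_rot: [180.0, 0.1, 91.7]
wrist_force: [-0.1, -0.1, -0.4]
gripper_width: 1.001
2.53 [0.4553 0.0347 0.1233] [179.9922   0.1286  91.6577] F [-0.0811 -0.1158 -0.4312] w 1.0014826937763708 q [  1.2386 -19.0797 115.9296  -0.1295  83.1413  -0.4036]
to [0.453, 0.041, 0.068] 92 mm [ 6.4974 -2.1211 55.3301] deg [ 0.0074  0.1287 -0.3423] len 55.75060901638556
[[306.1384 267.192 ]
 [308.2536 218.983 ]]
```

View pics/w3.png

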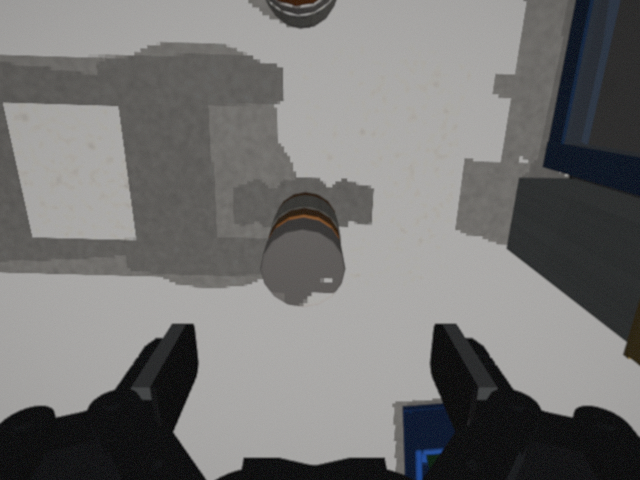

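The amber cap is centred at (303,263), within 2 mm of the prediction, giving about (0.4515, 0.043). I'm going down and gripping.

```bash
python3 -m crank '[[0.008,-0.003,0.012,0,0,0],[0.001,0,0.02,0,0,0],[0,0,0.018,0,0,0],[0,0,0.006,0,0,0],[0,0,0.002,0,0,0]]' 1 40 && python3 -m crank '[[0,0,0,0,0,0],[0,0,0,0,0,0],[0,0,0,0,0,0],[0,0,0,0,0,0],[0,0,0,0,0,0],[0,0,0,0,0,0],[0,0,0,0,0,0],[0,0,0,0,0,0]]' 0 40
python3 - <<'E'
from h import *
st()
E
```

```text
time_s: 3.0
tool_pos: [0.4569, 0.0433, 0.0712]
tcp_rot: [179.4, 0.1, 91.4]
wrist_force: [-0.1, 0.1, -0.2]
gripper_width: 1.002
time_s: 3.67
tool_pos: [0.4592, 0.0435, 0.0762]
tcp_rot: [179.1, 0.1, 91.4]
wrist_force: [-0.1, -1.0, -1.4]
gripper_width: 0.456
3.67 [0.4592 0.0435 0.0762] [179.0583   0.1201  91.3778] F [-0.0622 -1.0117 -1.3985] w 0.45649352103849017 q [  2.3337 -17.0302 118.8817  -0.1393  77.2089   0.9847]
```

```bash
python3 -m crank '[[0,0,-0.02,0,0,0],[0,0,-0.03,0,0,0],[0,0,-0.03,0,0,0],[0,0,-0.025,0,0,0],[0,0,-0.01,0,0,0],[0,0,0,0,0,0]]'
python3 - <<'E'
from h import *
st(); to([.586,-.257,.20],97)
c=env.get_calibration("wrist"); I=env.get_image("wrist"); cv2.imwrite("pics/w4.png",I)
E
```

```text
time_s: 4.17
tool_pos: [0.4556, 0.0436, 0.1934]
tcp_rot: [179.4, 0.1, 91.4]
wrist_force: [-0.2, -0.1, -0.8]
gripper_width: 0.46
4.17 [0.4556 0.0436 0.1934] [179.3535   0.1219  91.3717] F [-0.2422 -0.1331 -0.7646] w 0.4599055258766844 q [  2.3621 -21.2962 111.0405  -0.1331  89.6114   0.9899]
to [0.586, -0.257, 0.2] 97 mm [-303.681   123.2327   -4.5657] deg [ 0.64    0.1536 -5.6275] len 327.7640363158448
```

View pics/w4.png

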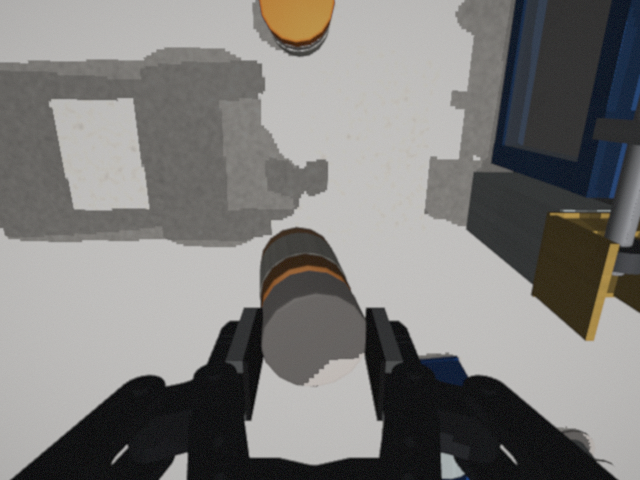

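The jar is held centred between the pads, at about (314,337). I'm moving it over cell0.

```bash
python3 - <<'E'
from h import *
print(ray(env.get_calibration("wrist"),(314,337),.202), env.observe()["tool_pos"])
E
python3 -m crank '[[-0.02,0.008,-0.002,0,0,-0.6],[-0.03,0.012,-0.002,0,0,-0.6],[-0.035,0.014,0,0,0,-0.6],[-0.037,0.015,0,0,0,-0.6],[-0.037,0.015,0,0,0,-0.6],[-0.037,0.015,0,0,0,-0.6],[-0.035,0.014,0,0,0,-0.6],[-0.03,0.012,0,0,0,-0.6],[-0.02,0.008,0,0,0,-0.6],[-0.01,0.004,0,0,0,0]]' && python3 -m crank '[[0,0,0,0,0,0],[0,0,0,0,0,0]]'
python3 - <<'E'
from h import *
st(); to([.586,-.257,.14],97)
C=env.get_calibration("wrist"); I=env.get_image("wrist"); cv2.imwrite("pics/w5.png",I)
H=cv2.cvtColor(I,cv2.COLOR_BGR2HSV)
def pr(x,y,yaw):
    c,s=np.cos(yaw),np.sin(yaw); return proj(C,[[x+c*a-s*b,y+s*a+c*b,.045] for a,b in((-.035,-.09),(.035,-.09),(.035,.09),(-.035,.09))])
print(pr(.579,-.199,.125))
E
```

```text
[0.457  0.0413 0.202 ] [0.4554 0.0436 0.1923]
time_s: 5.05
tool_pos: [0.5925, -0.2491, 0.1742]
tcp_rot: [-179.6, -0.4, 97.3]
wrist_force: [0.7, -0.7, -1.4]
gripper_width: 0.466
time_s: 5.22
tool_pos: [0.5918, -0.2502, 0.1695]
tcp_rot: [-179.3, -0.5, 97.2]
wrist_force: [0.7, 0.1, -0.8]
gripper_width: 0.461
5.22 [ 0.5918 -0.2502  0.1695] [-179.3242   -0.5398   97.1517] F [ 0.6869  0.0705 -0.7565] w 0.46087280696388866 q [-25.2354   4.3702  90.3866   0.094   86.103  -32.3974]
to [0.586, -0.257, 0.14] 97 mm [-6.2777 -6.2864 29.5557] deg [-0.6766 -0.5389  0.1549] len 30.862041464194764
[[256.1484 279.0986]
 [353.582  279.5443]
 [363.1172  -6.429 ]
 [242.4082  -6.0826]]
```

View pics/w5.png

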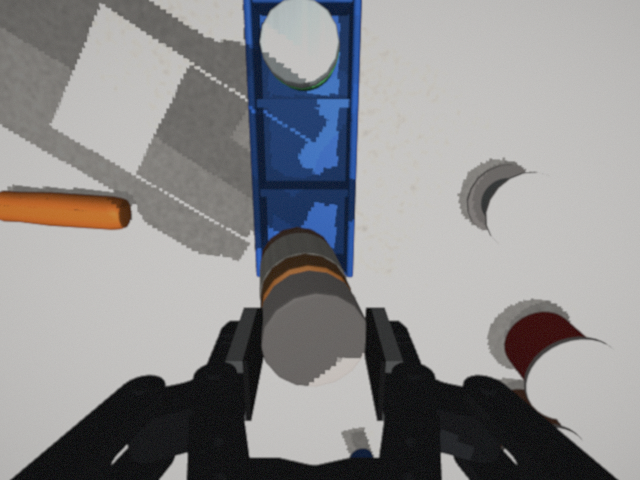

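The predicted crate corners match the image to within 1–3 px; I see (257,275) and (353,277) for the near corners. Next: align, then lower to just above the rim.

```bash
python3 -m crank '[[-0.006,-0.006,0.005,-0.7,-0.5,0],[0,0,0.015,0,0,0],[0,0,0.015,0,0,0],[0,0,0.005,0,0,0],[0,0,0,0,0,0],[0,0,0,0,0,0]]'
python3 - <<'E'
from h import *
st(); to([.586,-.256,.0812],97)
C=env.get_calibration("wrist"); c,s=np.cos(.125),np.sin(.125)
I=env.get_image("wrist"); cv2.imwrite("pics/w6.png",I[0:420,150:470])
print(proj(C,[[.579+c*a-s*b,-.199+s*a+c*b,z] for a,b,z in((-.03,-.029,.039),(.03,-.029,.039),(.035,-.09,.045),(-.035,-.09,.045))])-[150,0])
E
```

```text
time_s: 5.77
tool_pos: [0.5839, -0.252, 0.1256]
tcp_rot: [179.8, 0.0, 97.4]
wrist_force: [0.8, 0.1, -0.8]
gripper_width: 0.462
5.77 [ 0.5839 -0.252   0.1256] [179.837    0.0253  97.389 ] F [ 0.8297  0.06   -0.8167] w 0.4615240673099572 q [-25.6752   4.2952  94.6127   0.0686  80.9418 -33.075 ]
to [0.586, -0.256, 0.0812] 97 mm [-4.2103  1.4676 44.447 ] deg [0.1631 0.0247 0.389 ] len 44.6700657750882
[[112.4008 206.6271]
 [215.5112 206.9487]
 [220.3478 305.5931]
 [106.7922 305.3603]]
```

View pics/w6.png

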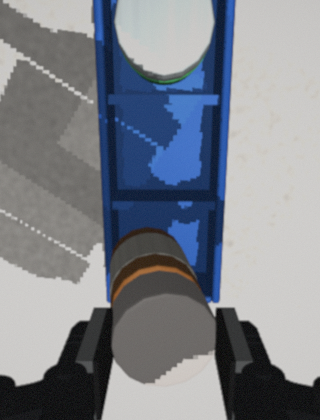

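Run:
```python
from h import *
C=env.get_calibration("wrist")
for zt in(.134,.139): print("cap",ray(C,(314,337),zt),"foot",ray(C,(300,262),zt-.085))
cr=[ray(C,p,.045) for p in((258,301),(367,302))]; print(cr)
I=cv2.imread("pics/w6.png"); cv2.imwrite("pics/w6z.png",cv2.resize(I[180:420,60:260],None,fx=3,fy=2.5)) if 0 else 0
# silhouette fit: free axis jar
H=cv2.cvtColor(I,cv2.COLOR_BGR2HSV)
for r in(240,250,260,270,280): print(r,[ (c,*H[r,c]) for c in range(100,126,2)][:13])
```

```text
cap [ 0.5859 -0.2554  0.134 ] foot [ 0.5785 -0.2592  0.049 ]
cap [ 0.5855 -0.2523  0.139 ] foot [ 0.5784 -0.2572  0.054 ]
[array([ 0.5561, -0.2897,  0.045 ]), array([ 0.6226, -0.2819,  0.045 ])]
240 [(100, np.uint8(15), np.uint8(12), np.uint8(128)), (102, np.uint8(20), np.uint8(12), np.uint8(129)), (104, np.uint8(113), np.uint8(59), np.uint8(95)), (106, np.uint8(109), np.uint8(187), np.uint8(90)), (108, np.uint8(110), np.uint8(179), np.uint8(94)), (110, np.uint8(110), np.uint8(190), np.uint8(86)), (112, np.uint8(111), np.uint8(173), np.uint8(62)), (114, np.uint8(108), np.uint8(197), np.uint8(53)), (116, np.uint8(109), np.uint8(190), np.uint8(55)), (118, np.uint8(118), np.uint8(90), np.uint8(48)), (120, np.uint8(9), np.uint8(82), np.uint8(50)), (122, np.uint8(14), np.uint8(133), np.uint8(48)), (124, np.uint8(13), np.uint8(87), np.uint8(53))]
250 [(100, np.uint8(15), np.uint8(2), np.uint8(207)), (102, np.uint8(15), np.uint8(6), np.uint8(172)), (104, np.uint8(117), np.uint8(21), np.uint8(109)), (106, np.uint8(108), np.uint8(202), np.uint8(86)), (108, np.uint8(109), np.uint8(184), np.uin
[... 1657 characters left out ...]
 np.uint8(13), np.uint8(138), np.uint8(59))]
280 [(100, np.uint8(15), np.uint8(5), np.uint8(206)), (102, np.uint8(18), np.uint8(6), np.uint8(209)), (104, np.uint8(18), np.uint8(6), np.uint8(201)), (106, np.uint8(113), np.uint8(103), np.uint8(151)), (108, np.uint8(110), np.uint8(189), np.uint8(174)), (110, np.uint8(113), np.uint8(81), np.uint8(101)), (112, np.uint8(21), np.uint8(21), np.uint8(87)), (114, np.uint8(17), np.uint8(65), np.uint8(75)), (116, np.uint8(16), np.uint8(153), np.uint8(55)), (118, np.uint8(15), np.uint8(154), np.uint8(58)), (120, np.uint8(12), np.uint8(152), np.uint8(57)), (122, np.uint8(14), np.uint8(149), np.uint8(72)), (124, np.uint8(14), np.uint8(170), np.uint8(123))]
```

The jar leans about 5° in the grip, with its foot towards −x. I'll tilt the tool −5° about tool x to stand it up, then lower it.

```bash
python3 -m crank '[[0.001,0.001,0,-2.5,0,0],[0.001,0.001,0,-2.5,0,0],[0,0,0.012,0,0,0],[0,0,0.012,0,0,0],[0,0,0.008,0,0,0],[0,0,0.003,0,0,0],[0,0,0,0,0,0]]'; python3 -m crank '[[0,0,0.002,0,0,0],[0,0,0.002,0,0,0]]'
python3 - <<'E'
from h import *
st()
C=env.get_calibration("wrist")
I=env.get_image("wrist"); cv2.imwrite("pics/w7.png",I[0:420,150:470])
E
```

```text
time_s: 6.4
tool_pos: [0.5903, -0.249, 0.0898]
tcp_rot: [174.7, 0.1, 97.5]
wrist_force: [0.4, -0.9, -1.4]
gripper_width: 0.464
time_s: 6.57
tool_pos: [0.5909, -0.2488, 0.0852]
tcp_rot: [174.8, 0.1, 97.5]
wrist_force: [0.5, 0.0, -1.4]
gripper_width: 0.461
6.57 [ 0.5909 -0.2488  0.0852] [174.7938   0.1221  97.4762] F [ 0.491   0.0414 -1.42  ] w 0.4608804630399773 q [-26.3959   3.8905  99.064    2.9309  72.6729 -34.644 ]
```

View pics/w7.png

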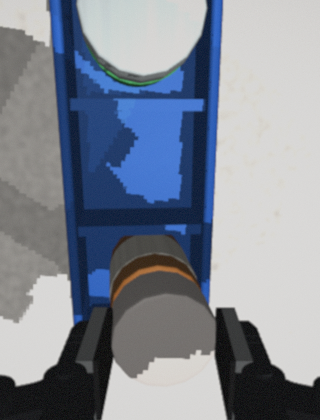

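The foot is inside cell0, close to the divider and a few mm right of centre. I'll compute the offset.

Run:
```python
from h import *
C=env.get_calibration("wrist")
p=ray(C,(300,235),.009); print("far pt",p,"foot c",p+np.array([.021*.125,-.021,0]))
print("divider far/near edge top",ray(C,(290,210),.039),ray(C,(290,227),.039))
for z in(.045,): print("rimL/R row262 inner",ray(C,(231,262),z),ray(C,(357,262),z))
print("cap",ray(C,(313,335),.094))
```

```text
far pt [ 0.59   -0.2383  0.009 ] foot c [ 0.5926 -0.2593  0.009 ]
divider far/near edge top [ 0.5808 -0.2168  0.039 ] [ 0.5817 -0.2252  0.039 ]
rimL/R row262 inner [ 0.5553 -0.2437  0.045 ] [ 0.6161 -0.2379  0.045 ]
cap [ 0.5914 -0.2507  0.094 ]
```

```bash
python3 -m crank '[[0,-0.003,0,0,1.5,0],[0.001,-0.003,0,0,1.5,0],[0,0,0,0,0,0],[0,0,0.002,0,0,0],[0,0,0.002,0,0,0]]'; python3 -m crank '[[0,0,0.002,0,0,0],[0,0,0.002,0,0,0]]';  python3 - <<'E'
from h import *
st()
E
```

```text
time_s: 7.03
tool_pos: [0.585, -0.249, 0.0814]
tcp_rot: [174.7, -3.2, 97.8]
wrist_force: [0.4, -0.9, -1.1]
gripper_width: 0.462
time_s: 7.2
tool_pos: [0.5859, -0.2492, 0.0791]
tcp_rot: [174.6, -3.1, 97.8]
wrist_force: [-10.5, 2.4, 30.6]
gripper_width: 0.46
7.2 [ 0.5859 -0.2492  0.0791] [174.616   -3.0788  97.7503] F [-10.4723   2.4397  30.6486] w 0.4600798037687941 q [-27.9413   4.6413  98.9128   5.8636  73.9337 -37.0472]
```

Contact with the floor is confirmed: 30 N at z = 0.079. Relaxing slightly, opening, checking the jar.

```bash
python3 -m crank '[[0,0,-0.002,0,0,0],[0,0,0,0,0,0]]'; python3 -m crank '[[0,0,0,0,0,0],[0,0,0,0,0,0],[0,0,0,0,0,0],[0,0,0,0,0,0],[0,0,0,0,0,0],[0,0,0,0,0,0]]' 1 40; python3 -m crank '[[0,0,-0.005,2.5,-1.5,0],[0,0,-0.01,2.5,-1.5,0],[0,0,-0.03,0,0,0],[0,0,-0.03,0,0,0],[0,0,-0.03,0,0,0],[0,0,-0.02,0,0,0],[0,0,0,0,0,0]]'
python3 - <<'E'
from h import *
st(); to([.4438,.1800,.16],97)
c=env.get_calibration("wrist"); I=env.get_image("wrist"); cv2.imwrite("pics/w8.png",I)
t=env.get_image("top"); cv2.imwrite("pics/top1.png",t)
H=cv2.cvtColor(I,cv2.COLOR_BGR2HSV)
print(proj(c,[[.587,-.2535,.09],[.587,-.2535,.045]]))
E
```

```text
time_s: 7.37
tool_pos: [0.5861, -0.2494, 0.082]
tcp_rot: [174.6, -3.0, 97.8]
wrist_force: [0.0, -1.1, -0.7]
gripper_width: 0.462
time_s: 7.87
tool_pos: [0.5861, -0.2489, 0.0812]
tcp_rot: [174.6, -3.0, 97.8]
wrist_force: [0.1, 0.9, -0.2]
gripper_width: 1.0
time_s: 8.45
tool_pos: [0.5834, -0.249, 0.2085]
tcp_rot: [-179.9, -0.1, 97.6]
wrist_force: [-0.4, -0.0, 1.1]
gripper_width: 1.003
8.45 [ 0.5834 -0.249   0.2085] [-179.8942   -0.0531   97.5885] F [-0.3889 -0.0135  1.1215] w 1.0033097939749847 q [-25.4083   1.9946  89.2251  -0.0131  88.8979 -32.9966]
to [0.4438, 0.18, 0.16] 97 mm [443.6154 -81.6647  49.0987] deg [-0.106  -0.0525  0.5886] len 453.7338886626526
[[316.2055 237.2813]
 [315.9608 219.2005]]
```

```bash
python3 -m crank '[[0.02,-0.008,0,0,0,0],[0.035,-0.008,0,0,0,0],[0.038,-0.007,0,0,0,0],[0.038,-0.007,0,0,0,0],[0.038,-0.007,0,0,0,0],[0.038,-0.007,0,0,0,0],[0.038,-0.007,0,0,0,0],[0.038,-0.006,0,0,0,0],[0.038,-0.006,0,0,0,0],[0.038,-0.006,0,0,0,0]]'; python3 -m crank '[[0.038,-0.006,0,0,0,0],[0.03,-0.004,0,0,0,0],[0.015,0,0,0,0,0],[0,0,0,0,0,0]]'
python3 - <<'E'
from h import *
st(); to([.4438,.1800,.13],97)
I=cv2.imread("pics/w8.png"); g=cv2.medianBlur(cv2.cvtColor(I,cv2.COLOR_BGR2GRAY),5)
print(cv2.HoughCircles(g[150:330,220:410],cv2.HOUGH_GRADIENT,1.5,30,param1=80,param2=20,minRadius=22,maxRadius=45))
c=env.get_calibration("wrist"); W=env.get_image("wrist"); cv2.imwrite("pics/w9.png",W); H=cv2.cvtColor(W,cv2.COLOR_BGR2HSV)
m=mask(H,[5,150,60],[20,255,255],(180,100,450,400)); print(m.sum(),np.argwhere(m).mean(0)[::-1], proj(c,[.4438,.18,.085]))
print(fit([(c,m)],lambda p:cyl(p[0],p[1],.021,.062,.085),[.4438,.18],[.01,.01]))
v=[]
E
```

```text
time_s: 9.38
tool_pos: [0.4576, 0.1058, 0.1883]
tcp_rot: [-178.5, -0.5, 97.0]
wrist_force: [1.2, 0.1, -0.0]
gripper_width: 1.001
time_s: 9.72
tool_pos: [0.4312, 0.1954, 0.1828]
tcp_rot: [-178.1, -0.5, 97.2]
wrist_force: [-0.5, -0.1, 0.8]
gripper_width: 1.001
9.72 [0.4312 0.1954 0.1828] [-178.1124   -0.485    97.2395] F [-0.4931 -0.102   0.7547] w 1.0014893056419603 q [ 20.7214 -17.2407 108.9716   0.9114  89.9918  13.4601]
to [0.4438, 0.18, 0.13] 97 mm [-17.3029  12.2533  52.2958] deg [-1.8886 -0.481   0.2474] len 56.43037207354457
[[[ 92.25  77.25  32.35]
  [101.25  44.25  44.05]]]
2966 [335.3311 266.1497] [[332.842  266.4859]]
(array([0.4463, 0.1764]), np.float64(0.21096036179835065))
```

Run:
```python
from h import *
c=env.get_calibration("wrist"); W=cv2.imread("pics/w9.png"); H=cv2.cvtColor(W,cv2.COLOR_BGR2HSV)
m=mask(H,[4,120,20],[22,255,255],(240,180,430,340)); 
n,l,s,ce=cv2.connectedComponentsWithStats(m.astype(np.uint8)); i=1+np.argmax(s[1:,4]); print(s[i],ce[i])
(cx,cy),r=cv2.minEnclosingCircle(np.argwhere(l==i)[:,::-1].astype(np.float32)); print(cx,cy,r)
r0=proj(c,[[.4438,.18,.085],[.4648,.18,.085]]); print(r0)
g=cv2.medianBlur(W[:,:,2],5)
print(cv2.HoughCircles(g[180:340,240:430],cv2.HOUGH_GRADIENT,1.5,30,param1=80,param2=20,minRadius=25,maxRadius=50))
print(ray(c,(cx,cy),.085))
```

```text
[ 305  231   62   66 3301] [335.0776 263.8912]
334.8732604980469 263.53204345703125 33.47129440307617
[[333.0074 265.0662]
 [365.5936 269.3291]]
[[[93.75 80.25 30.25]]]
[0.4448 0.1812 0.085 ]
```

```bash
python3 -m crank '[[-0.008,0.006,0.01,-1.9,-0.5,0],[-0.007,0.006,0.02,0,0,0],[0,0,0.02,0,0,0],[0,0,0.02,0,0,0],[0,0,0.01,0,0,0],[0,0,0,0,0,0],[0,0,0,0,0,0]]'
python3 - <<'E'
from h import *
st(); to([.4447,.181,.070],97)
E
```

```text
time_s: 10.35
tool_pos: [0.4444, 0.1749, 0.0937]
tcp_rot: [-179.7, 0.2, 97.1]
wrist_force: [0.5, 0.7, -0.3]
gripper_width: 0.996
10.35 [0.4444 0.1749 0.0937] [-179.6892    0.2344   97.1007] F [ 0.5089  0.6642 -0.2899] w 0.9962112605889777 q [ 18.5209 -14.5791 115.254   -0.171   79.6762  11.4521]
to [0.4447, 0.181, 0.07] 97 mm [ 6.1461  1.1417 23.6806] deg [-0.3106  0.2347  0.1   ] len 24.491814504823527
```

```bash
python3 -m crank '[[0.006,0.001,0.01,-0.3,0.2,0],[0,0,0.009,0,0,0],[0,0,0.003,0,0,0],[0,0,0,0,0,0],[0,0,0,0,0,0]]'
python3 - <<'E'
from h import *
st(); to([.4447,.181,.070],97)
c=env.get_calibration("wrist"); W=env.get_image("wrist"); cv2.imwrite("pics/w10.png",W); H=cv2.cvtColor(W,cv2.COLOR_BGR2HSV)
m=mask(H,[4,120,20],[22,255,255],(200,180,430,420)); 
n,l,s,ce=cv2.connectedComponentsWithStats(m.astype(np.uint8)); i=1+np.argmax(s[1:,4]); print(s[i],ce[i],proj(c,[[.4447,.181,.085],[.4657,.181,.085],[.4447,.181,.062]]))
E
```

```text
time_s: 10.77
tool_pos: [0.4459, 0.1814, 0.0719]
tcp_rot: [179.8, -0.0, 97.1]
wrist_force: [-0.2, 0.7, -0.3]
gripper_width: 1.001
10.77 [0.4459 0.1814 0.0719] [179.8197  -0.0199  97.0706] F [-0.244   0.6992 -0.3445] w 1.0013773947036246 q [ 19.1192 -13.3629 116.3838  -0.0187  76.7987  12.0529]
to [0.4447, 0.181, 0.07] 97 mm [-0.3038 -1.2069  1.8873] deg [ 0.1803 -0.02    0.0705] len 2.260674411004297
[ 255  272  107  115 9727] [308.6493 329.6334] [[306.7243 336.6783]
 [362.4502 342.5872]
 [307.4039 307.2739]]
```

```bash
python3 -m crank '[[0,-0.0018,0.001,0,0,0],[0,0,0,0,0,0]]'; python3 -m crank '[[0,0,0,0,0,0],[0,0,0,0,0,0],[0,0,0,0,0,0],[0,0,0,0,0,0],[0,0,0,0,0,0],[0,0,0,0,0,0],[0,0,0,0,0,0],[0,0,0,0,0,0]]' 0 30;  python3 -m crank '[[0,0,-0.02,0,0,0],[0,0,-0.03,0,0,0],[0,0,-0.03,0,0,0],[0,0,-0.025,0,0,0],[0,0,-0.01,0,0,0],[0,0,0,0,0,0]]'
python3 - <<'E'
from h import *
st(); to([.578,-.197,.20],97)
c=env.get_calibration("wrist"); W=env.get_image("wrist"); cv2.imwrite("pics/w11.png",W); np.save("pics/w11.npy",c)
E
```

```text
time_s: 10.98
tool_pos: [0.4442, 0.1814, 0.0716]
tcp_rot: [179.8, -0.0, 97.1]
wrist_force: [-0.8, -0.1, 0.5]
gripper_width: 0.997
time_s: 11.65
tool_pos: [0.4446, 0.1815, 0.0727]
tcp_rot: [179.7, -0.1, 97.1]
wrist_force: [-0.7, 0.0, 1.2]
gripper_width: 0.472
time_s: 12.15
tool_pos: [0.4424, 0.1807, 0.1891]
tcp_rot: [-180.0, 0.0, 97.1]
wrist_force: [0.5, 0.8, -1.9]
gripper_width: 0.47
12.15 [0.4424 0.1807 0.1891] [-179.9844    0.0264   97.0792] F [ 0.4682  0.8106 -1.8816] w 0.47026643604063334 q [ 19.1754 -17.9335 108.9078  -0.0225  89.0465  12.0966]
to [0.578, -0.197, 0.2] 97 mm [-391.5509   88.0544  -10.7146] deg [-0.0156  0.0264  0.0792] len 401.4728656052517
```

Run:
```python
from h import *
a=cv2.imread("pics/w8.png")[100:400,200:440]; a=cv2.resize(a,None,fx=2,fy=2)
b=cv2.imread("pics/w11.png")[160:460,200:440]; b=cv2.resize(b,(320,400))[100:400]
t=cv2.imread("pics/top1.png")[180:255,380:480]; t=cv2.resize(t,(320,240),interpolation=cv2.INTER_CUBIC)
r=np.vstack([b,t,np.zeros((60,320,3),np.uint8)]); cv2.imwrite("pics/comp.png",np.hstack([a,r]))
```

```text
(no output)
```

View pics/comp.png

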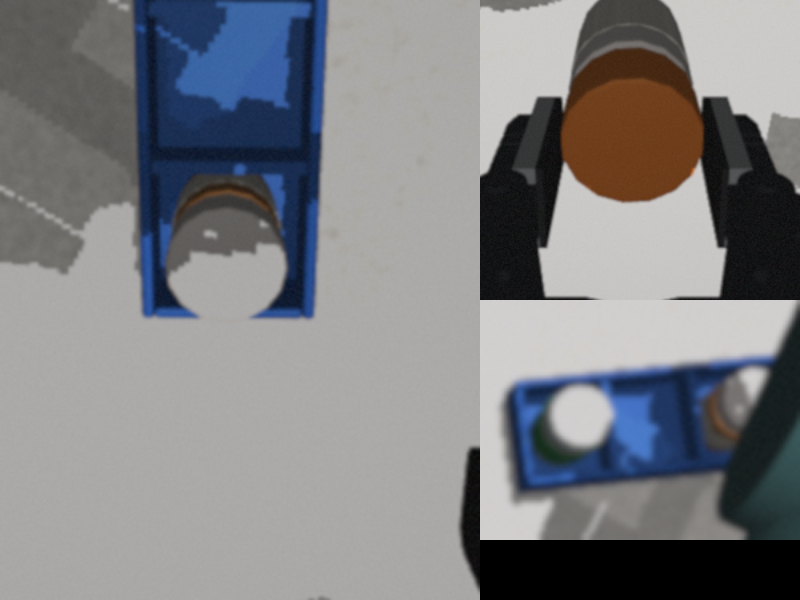

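Composite: the amber jar stands upright inside cell0 (cap at (226,262) in the left panel, crate's near edge at row 316). The white jar is held straight and centred between the pads. The tin is undisturbed. Now cell1's position from these pixels.

Run:
```python
from h import *
c=env.get_calibration("wrist"); o=env.observe()
def T(p,e): M=np.eye(4); M[:3,:3]=R.from_euler("xyz",e,degrees=True).as_matrix(); M[:3,3]=p; return M
X=np.linalg.inv(T(o["tool_pos"],o["tcp_rot"]))@c["cam_to_world"]; np.save("pics/X.npy",X)
c8=dict(camera_matrix=c["camera_matrix"],cam_to_world=T([.5834,-.249,.2085],[-179.8942,-.0531,97.5885])@X)
f=lambda u,v:(200+u/2,100+v/2)
print("near corners",ray(c8,f(145,316),.045),ray(c8,f(313,317),.045))
print("cell1 edges",ray(c8,f(231,148),.039),ray(c8,f(231,13),.039))
print("cell0 edges",ray(c8,f(231,161),.039),ray(c8,f(229,308),.045))
print("amber cap",ray(c8,f(226,262),.09))
print("white held cap", ray(c,(200+(632-480)*.75,160+(100+139)*.75),.1891+.0123),o["tool_pos"])
```

```text
near corners [ 0.5566 -0.2903  0.045 ] [ 0.6239 -0.2818  0.045 ]
cell1 edges [ 0.5821 -0.2195  0.039 ] [ 0.5755 -0.1706  0.039 ]
cell0 edges [ 0.5827 -0.2245  0.039 ] [ 0.5897 -0.2824  0.045 ]
amber cap [ 0.5843 -0.2493  0.09  ]
white held cap [0.4439 0.1797 0.2014] [0.4422 0.1807 0.188 ]
```

```bash
python3 -m crank '[[-0.02,0.004,-0.005,0,0,0],[-0.03,0.007,-0.006,0,0,0],[-0.038,0.009,-0.004,0,0,0],[-0.038,0.009,-0.003,0,0,0],[-0.038,0.009,-0.003,0,0,0],[-0.038,0.009,-0.003,0,0,0],[-0.038,0.009,-0.002,0,0,0],[-0.038,0.009,-0.002,0,0,0],[-0.038,0.009,0,0,0,0],[-0.03,0.006,0,0,0,0]]'; python3 -m crank '[[-0.015,0.003,0,0,0,0],[0,0,0,0,0,0],[0,0,0,0,0,0]]'
python3 - <<'E'
from h import *
st(); to([.5775,-.196,.14],97)
E
```

```text
time_s: 13.03
tool_pos: [0.5636, -0.163, 0.1944]
tcp_rot: [-178.9, -0.3, 97.6]
wrist_force: [0.5, 1.3, -1.7]
gripper_width: 0.468
time_s: 13.28
tool_pos: [0.568, -0.1836, 0.1862]
tcp_rot: [-178.4, -0.5, 97.3]
wrist_force: [-0.8, 0.3, -1.6]
gripper_width: 0.47
13.28 [ 0.568  -0.1836  0.1862] [-178.3794   -0.4557   97.2681] F [-0.8257  0.3215 -1.6278] w 0.47004038775365314 q [-20.1927  -1.1956  94.5203  -0.3432  88.3235 -27.4523]
to [0.5775, -0.196, 0.14] 97 mm [-13.8516   9.1345  45.8405] deg [-1.6217 -0.4519  0.2745] len 48.75101577214057
```

```bash
python3 -m crank '[[-0.007,0.005,0,-1.6,-0.5,0.3],[-0.007,0.004,0,0,0,0],[0,0,0.01,0,0,0],[0,0,0.02,0,0,0],[0,0,0.015,0,0,0],[0,0,0,0,0,0],[0,0,0,0,0,0]]'
python3 - <<'E'
from h import *
st(); to([.5775,-.196,.0777],97)
c=env.get_calibration("wrist"); W=env.get_image("wrist"); cv2.imwrite("pics/w12.png",W); np.save("pics/w12.npy",c["cam_to_world"])
H=cv2.cvtColor(W,cv2.COLOR_BGR2HSV); b=cv2.inRange(H,np.array([100,120,25]),np.array([125,255,255]))
for r in(180,200,220,240,260): 
    k=np.where(b[r,180:450])[0]+180
    runs=np.split(k,np.where(np.diff(k)>3)[0]+1); print(r,[(q[0],q[-1]) for q in runs if len(q)])
E
```

```text
time_s: 13.87
tool_pos: [0.577, -0.1907, 0.1332]
tcp_rot: [-179.6, -0.2, 97.3]
wrist_force: [0.0, -0.2, -1.3]
gripper_width: 0.467
13.87 [ 0.577  -0.1907  0.1332] [-179.6067   -0.197    97.2567] F [ 0.0215 -0.2093 -1.3181] w 0.46735017300211523 q [-20.6905   0.9197  97.3883  -0.0104  82.1317 -27.9465]
to [0.5775, -0.196, 0.0777] 97 mm [-5.5006  0.2256 55.4552] deg [-0.3937 -0.1961  0.2574] len 55.72776672229637
180 [(np.int64(254), np.int64(270)), (np.int64(355), np.int64(372))]
200 [(np.int64(255), np.int64(279)), (np.int64(347), np.int64(371))]
220 [(np.int64(256), np.int64(370))]
240 [(np.int64(257), np.int64(282)), (np.int64(341), np.int64(369))]
260 [(np.int64(258), np.int64(274)), (np.int64(351), np.int64(368))]
```

```bash
python3 -m crank '[[-0.005,0,0,-0.4,-0.2,0.2],[0,0,0,0,0,0],[0,0,0.012,0,0,0],[0,0,0.015,0,0,0],[0,0,0.012,0,0,0],[0,0,0.005,0,0,0],[0,0,0,0,0,0]]'
python3 - <<'E'
from h import *
st(); to([.5775,-.196,.0777],97)
c=env.get_calibration("wrist"); W=env.get_image("wrist"); cv2.imwrite("pics/w13.png",W)
H=cv2.cvtColor(W,cv2.COLOR_BGR2HSV); b=cv2.inRange(H,np.array([100,120,25]),np.array([125,255,255]))
for u in(300,312,322): 
    k=np.where(b[100:340,u]==0)[0]+100; print(u,[(q[0],q[-1]) for q in np.split(k,np.where(np.diff(k)>2)[0]+1)], H[150:260:6,u,2])
for r in(210,230,250,270): 
    k=np.where(b[r,180:450])[0]+180; print(r,[(q[0],q[-1]) for q in np.split(k,np.where(np.diff(k)>3)[0]+1)])
print(proj(c,[[.5757,-.1706,.039],[.579,-.1965,.012],[.5763,-.1755,.012],[.5762,-.1741,.039]]))
E
```

```text
time_s: 14.5
tool_pos: [0.5783, -0.1958, 0.087]
tcp_rot: [179.8, 0.1, 97.1]
wrist_force: [0.5, 0.3, -2.0]
gripper_width: 0.471
14.5 [ 0.5783 -0.1958  0.087 ] [179.8124   0.0982  97.0771] F [ 0.5023  0.2904 -2.0333] w 0.47115828900827256 q [-21.0999   2.718   99.9964   0.0021  77.0739 -28.1776]
to [0.5775, -0.196, 0.0777] 97 mm [-0.0608 -0.8878  9.2558] deg [0.1877 0.098  0.0772] len 9.298464786957787
300 [(np.int64(114), np.int64(339))] [134 135 135 133 142 120 114 110 110 112 109 109 110 109  75  73  76  76
  78]
312 [(np.int64(113), np.int64(339))] [137 115 116 115 116 186 120 114 114 111 113 112 110 109  85  76  74  96
  75]
322 [(np.int64(115), np.int64(339))] [117 115 115 114 114 154 172 152 112 113 110 110 109 110  74  74  74  79
  74]
210 [(np.int64(238), np.int64(262)), (np.int64(357), np.int64(382))]
230 [(np.int64(239), np.int64(286)), (np.int64(332), np.int64(380))]
250 [(np.int64(240), np.int64(276)), (np.int64(347), np.int64(379))]
270 [(np.int64(242), np.int64(271)), (np.int64(354), np.int64(378))]
[[311.4106 223.7504]
 [311.7146 253.9153]
 [311.4922 218.4189]
 [311.5544 230.6044]]
```

```bash
python3 -m crank '[[0,0,0.004,0,0,0],[0,0,0.004,0,0,0],[0,0,0.002,0,0,0]]'; python3 -m crank '[[0,0,0.002,0,0,0]]'
python3 - <<'E'
from h import *
st()
E
```

```text
time_s: 14.8
tool_pos: [0.5789, -0.1961, 0.0776]
tcp_rot: [179.8, 0.1, 97.1]
wrist_force: [-5.7, -0.7, 21.3]
gripper_width: 0.469
time_s: 14.88
tool_pos: [0.5795, -0.1966, 0.0775]
tcp_rot: [179.7, 0.2, 97.1]
wrist_force: [-12.3, 1.2, 33.3]
gripper_width: 0.47
14.88 [ 0.5795 -0.1966  0.0775] [179.6738   0.2236  97.0742] F [-12.2919   1.2207  33.3299] w 0.4703486391431482 q [-21.1084   3.2018 100.4186  -0.0443  75.9864 -28.1727]
```

Jar seated on the floor. Releasing and retreating, then measuring both caps.

```bash
python3 -m crank '[[0,0,-0.001,0,0,0],[0,0,0,0,0,0]]'; python3 -m crank '[[0,0,0,0,0,0],[0,0,0,0,0,0],[0,0,0,0,0,0],[0,0,0,0,0,0],[0,0,0,0,0,0],[0,0,0,0,0,0]]' 1 40; python3 -m crank '[[0,0,-0.01,0,0,0],[0,0,-0.03,0,0,0],[0,0,-0.035,0,0,0],[0,0,-0.035,0,0,0],[0,0,-0.035,0,0,0],[0,0,-0.03,0,0,0],[0,0,0,0,0,0]]'
python3 - <<'E'
from h import *
st()
c=env.get_calibration("wrist"); W=env.get_image("wrist"); cv2.imwrite("pics/w14.png",W); np.save("pics/w14.npy",c["cam_to_world"])
H=cv2.cvtColor(W,cv2.COLOR_BGR2HSV); m=mask(H,[4,120,20],[22,255,255],(220,100,420,400))
n,l,s,ce=cv2.connectedComponentsWithStats(m.astype(np.uint8)); i=1+np.argmax(s[1:,4]); (x,y),r=cv2.minEnclosingCircle(np.argwhere(l==i)[:,::-1].astype(np.float32)); print(s[i],ce[i],x,y,r,"white cap",ray(c,(x,y),.09)); print(proj(c,[[.579,-.1965,.09],[.586,-.254,.09]]))
to([.605,.173,.30],92)
E
```

```text
time_s: 15.05
tool_pos: [0.5801, -0.197, 0.08]
tcp_rot: [179.6, 0.3, 97.1]
wrist_force: [0.5, 0.2, -1.0]
gripper_width: 0.471
time_s: 15.55
tool_pos: [0.5804, -0.1969, 0.0801]
tcp_rot: [179.5, 0.3, 97.1]
wrist_force: [0.1, 0.2, -0.5]
gripper_width: 0.998
time_s: 16.13
tool_pos: [0.5769, -0.1954, 0.2646]
tcp_rot: [179.7, 0.2, 97.1]
wrist_force: [-0.5, -1.0, 2.1]
gripper_width: 0.999
16.13 [ 0.5769 -0.1954  0.2646] [179.7356   0.1927  97.0803] F [-0.4524 -1.0336  2.1414] w 0.9990634456936963 q [-21.0912  -2.1882  88.2332  -0.0451  93.6309 -28.175 ]
[ 291  186   51   66 2272] [315.3618 215.1215] 311.5 221.10000610351562 35.69687271118164 white cap [ 0.5787 -0.2057  0.09  ]
[[313.2936 210.2582]
 [313.1452 276.3192]]
to [0.605, 0.173, 0.3] 92 mm [361.8923  73.6591 -38.5584] deg [0.1817 0.1363 5.0826] len 371.3198595249691
```

White cap measures within about 2 mm of cell1's centre, after excluding amber's band from the mask. Now over to the handle, staying high.

```bash
python3 -m crank '[[0.02,0.004,-0.015,0,0,0.5],[0.034,0.007,-0.015,0,0,0.5],[0.036,0.0075,-0.01,0,0,0.5],[0.036,0.0075,-0.006,0,0,0.5],[0.036,0.0075,-0.004,0,0,0.5],[0.036,0.0075,-0.004,0,0,0.5],[0.036,0.0075,-0.003,0,0,0.5],[0.036,0.0075,-0.003,0,0,0.5],[0.03,0.007,0,0,0,0.5],[0.02,0.004,0,0,0,0.5]]' 1; python3 -m crank '[[0,0,0,0,0,0],[0,0,0,0,0,0]]'
python3 - <<'E'
from h import *
st(); to([.605,.173,.30],91.5)
c=env.get_calibration("wrist"); W=env.get_image("wrist"); cv2.imwrite("pics/w15.png",W)
H=cv2.cvtColor(W,cv2.COLOR_BGR2HSV); roi=(100,0,540,470); m=mask(H,[0,140,40],[4,255,255],roi)|mask(H,[172,140,40],[180,255,255],roi)
n,l,s,ce=cv2.connectedComponentsWithStats(m.astype(np.uint8))
for i in range(1,n):
    if s[i,4]>60: print(s[i],ce[i])
print(proj(c,[[.605,.173,.212],[.595,.173,.212],[.615,.173,.212]]))
E
```

```text
time_s: 17.02
tool_pos: [0.6152, 0.1394, 0.3192]
tcp_rot: [-179.8, 0.1, 91.4]
wrist_force: [-0.9, -0.3, -0.4]
gripper_width: 0.999
time_s: 17.18
tool_pos: [0.6148, 0.1439, 0.3172]
tcp_rot: [-179.6, 0.1, 91.7]
wrist_force: [0.1, -0.2, 0.5]
gripper_width: 0.997
17.18 [0.6148 0.1439 0.3172] [-179.6189    0.0928   91.6579] F [ 0.1447 -0.1949  0.472 ] w 0.9972499186631512 q [10.8761  0.9298 80.3268 -0.0309 99.1344  9.2137]
to [0.605, 0.173, 0.3] 91.5 mm [29.3659 -8.8452 17.195 ] deg [-0.3809  0.0933  0.1576] len 35.16055466771304
[288 164  29  41 959] [302.7904 184.6319]
[[297.8143 191.4428]
 [281.7008 190.961 ]
 [313.9232 191.9245]]
```

```bash
python3 -m crank '[[0.015,-0.004,0.01,-0.4,0,0.1],[0.015,-0.003,0.02,0,0,0],[0,0,0.015,0,0,0],[0,0,0.005,0,0,0],[0,0,0,0,0,0],[0,0,0,0,0,0]]'
python3 - <<'E'
from h import *
st(); to([.6078,.1745,.203],91.5)
c=env.get_calibration("wrist"); W=env.get_image("wrist"); cv2.imwrite("pics/w16.png",W)
H=cv2.cvtColor(W,cv2.COLOR_BGR2HSV); roi=(100,0,540,470); m=mask(H,[0,140,40],[4,255,255],roi)|mask(H,[172,140,40],[180,255,255],roi)
n,l,s,ce=cv2.connectedComponentsWithStats(m.astype(np.uint8)); i=1+np.argmax(s[1:,4]); print(s[i],ce[i])
print(proj(c,[[.6078,.1745,.212],[.5978,.1745,.212],[.6178,.1745,.212]]))
x,y,w,h,_=s[i]; print("handle",ray(c,(x+w/2-.5,y+h-w/2-.5),.212))
E
```

```text
time_s: 17.73
tool_pos: [0.6067, 0.168, 0.2645]
tcp_rot: [-180.0, 0.2, 91.3]
wrist_force: [0.0, -0.2, 0.5]
gripper_width: 0.999
17.73 [0.6067 0.168  0.2645] [-179.9833    0.1634   91.2569] F [ 0.0162 -0.2104  0.5188] w 0.999175035532493 q [13.2303  0.615  85.4711 -0.1568 93.9641 11.9626]
to [0.6078, 0.1745, 0.203] 91.5 mm [ 6.6321  1.2234 61.4853] deg [-0.017   0.1634 -0.2431] len 61.85403874411325
[ 295  214   36   60 1724] [312.8237 244.9403]
[[313.0388 256.4475]
 [293.7102 256.0511]
 [332.354  256.8436]]
handle [0.6075 0.175  0.212 ]
```

```bash
python3 -m crank '[[0.007,0.001,0.01,0,0.2,0],[0,0,0.02,0,0,0],[0,0,0.018,0,0,0],[0,0,0.01,0,0,0],[0,0,0.003,0,0,0],[0,0,0,0,0,0]]'
python3 - <<'E'
from h import *
st(); to([.6076,.175,.202],91.5)
E
```

```text
time_s: 18.28
tool_pos: [0.6099, 0.1747, 0.2039]
tcp_rot: [179.7, -0.2, 91.1]
wrist_force: [0.2, -0.3, -0.2]
gripper_width: 1.002
18.28 [0.6099 0.1747 0.2039] [179.6739  -0.1675  91.0812] F [ 0.1636 -0.2895 -0.2491] w 1.001602363198118 q [13.6383  1.7979 89.8587  0.0927 87.9887 12.5545]
to [0.6076, 0.175, 0.202] 91.5 mm [ 0.3205 -2.3355  1.8693] deg [ 0.3267 -0.1663 -0.4192] len 3.0086154399990312
```

```bash
python3 -m crank '[[0,-0.0023,0.001,0.3,0,-0.4],[0,0,0,0,0,0]]'; python3 -m crank '[[0,0,0,0,0,0],[0,0,0,0,0,0],[0,0,0,0,0,0],[0,0,0,0,0,0],[0,0,0,0,0,0],[0,0,0,0,0,0],[0,0,0,0,0,0],[0,0,0,0,0,0],[0,0,0,0,0,0],[0,0,0,0,0,0]]' 0 60;  python3 -m crank '[[0,0,-0.003,0,0,0],[0,0,-0.004,0,0,0],[0,0,-0.004,0,0,0],[0,0,-0.003,0,0,0],[0,0,0,0,0,0]]'
python3 - <<'E'
from h import *
st()
E
```

```text
time_s: 18.45
tool_pos: [0.6078, 0.1748, 0.2039]
tcp_rot: [180.0, -0.2, 91.5]
wrist_force: [0.1, -0.8, -0.6]
gripper_width: 0.998
time_s: 19.28
tool_pos: [0.6089, 0.1752, 0.2087]
tcp_rot: [179.6, -0.3, 91.5]
wrist_force: [0.2, 0.6, 0.6]
gripper_width: 0.0
time_s: 19.7
tool_pos: [0.6087, 0.175, 0.2237]
tcp_rot: [179.7, -0.3, 91.5]
wrist_force: [0.0, -0.2, -0.7]
gripper_width: 0.002
19.7 [0.6087 0.175  0.2237] [179.6676  -0.2505  91.5222] F [ 0.0265 -0.214  -0.6924] w 0.0020181364982755504 q [13.6543  1.2855 88.5429  0.175  89.794  12.1328]
```

The gripper closed fully, so it missed the handle. I'll use a composite view to see why.

Run:
```python
from h import *
W=env.get_image("wrist"); t=env.get_image("top"); s=env.get_image("side")
cv2.imwrite("pics/w17.png",W);cv2.imwrite("pics/t17.png",t);cv2.imwrite("pics/s17.png",s)
L=np.vstack([W[100:480,120:520], cv2.resize(cv2.imread("pics/w16.png")[180:320,200:428],(400,220))])
r=np.vstack([cv2.resize(t[150:225,170:270],(400,300),interpolation=cv2.INTER_CUBIC),cv2.resize(s[180:300,200:360],(400,300),interpolation=cv2.INTER_CUBIC)])
cv2.imwrite("pics/c17.png",np.hstack([L,r]))
o=env.observe(); c=env.get_calibration("wrist"); Rt=R.from_euler("xyz",o["tcp_rot"],degrees=True)
print("tip px",proj(c,o["tool_pos"]+Rt.apply([[0,0,.022],[.011,0,.022],[0,0,.003]])))
print(np.load("pics/X.npy"))
```

```text
tip px [[310.2816 294.1909]
 [310.2155 271.7867]
 [309.93   314.9074]]
[[ 0.0001 -0.9456 -0.3255  0.0829]
 [ 1.     -0.0001  0.0005  0.0014]
 [-0.0005 -0.3255  0.9456 -0.1463]
 [ 0.      0.      0.      1.    ]]
```

View pics/c17.png

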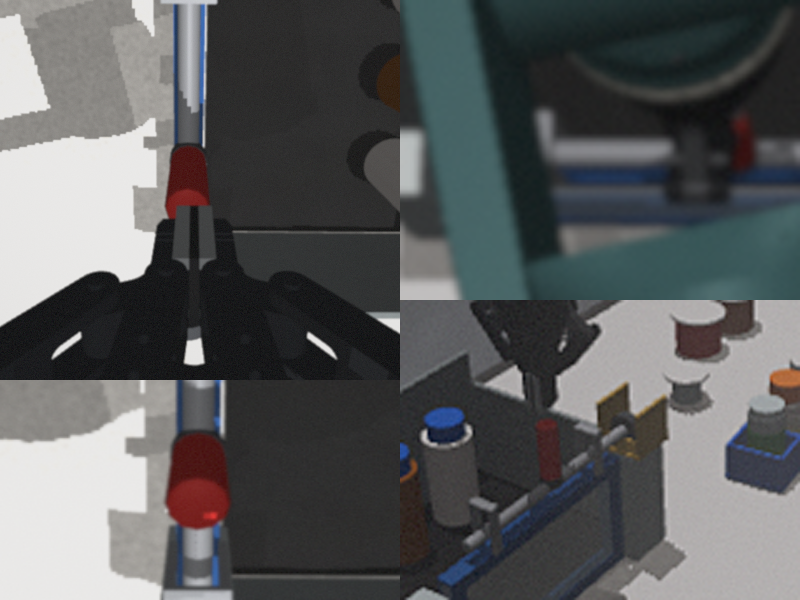

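The composite shows the closed fingertips sitting at or above the handle's top: the wrist view has tips at about (310,305), and the side view has tips at about (258,222) with the handle top at (258,228). I'll work out where the tips really are.

Run:
```python
from h import *
o=env.observe(); Rt=R.from_euler("xyz",o["tcp_rot"],degrees=True); s=env.get_calibration("side"); c=env.get_calibration("wrist")
for z in(.022,.01,.003,-.01,-.02): print(z,proj(s,o["tool_pos"]+Rt.apply([0,0,z])),proj(c,o["tool_pos"]+Rt.apply([[.011,0,z],[-.011,0,z]])).ravel())
print("handle top",proj(s,[[.6075,.175,.212],[.605,.173,.212]]),"red base",proj(s,[.6075,.175,.153]))
I=cv2.imread("pics/s17.png")
H=cv2.cvtColor(I,cv2.COLOR_BGR2HSV)
for v in range(206,256,2): print(v,[tuple(int(k) for k in H[v,u]) for u in(254,258,262)])
```

```text
0.022 [[257.7662 232.9098]] [310.2155 271.7867 310.3452 315.7496]
0.01 [[257.3796 228.3295]] [309.993  283.154  310.1399 329.4569]
0.003 [[257.1519 225.6335]] [309.849  290.5087 310.0076 338.2891]
-0.01 [[256.7252 220.5785]] [309.5485 305.863  309.7327 356.6366]
-0.02 [[256.3933 216.6468]] [309.2821 319.4719 309.4907 372.7959]
handle top [[257.7838 228.7661]
 [259.2287 228.6978]] red base [[259.8014 250.7717]]
206 [(0, 23, 34), (90, 6, 41), (138, 29, 44)]
208 [(100, 18, 42), (13, 43, 42), (70, 22, 35)]
210 [(0, 6, 40), (120, 12, 42), (170, 8, 99)]
212 [(105, 17, 61), (70, 17, 44), (150, 2, 104)]
214 [(130, 13, 60), (80, 18, 42), (168, 12, 108)]
216 [(120, 8, 62), (150, 20, 39), (0, 3, 81)]
218 [(120, 8, 65), (80, 18, 42), (0, 14, 53)]
220 [(78, 20, 63), (0, 6, 41), (173, 9, 112)]
222 [(45, 9, 59), (75, 12, 42), (15, 3, 187)]
224 [(98, 19, 53), (105, 9, 56), (120, 4, 137)]
226 [(150, 16, 48), (72, 25, 51), (70, 16, 48)]
228 [(10, 15, 51), (177, 145, 81), (178, 65, 59)]
230 [(177, 98, 70), (178, 138, 85), (0, 105, 73)]
232 [(175, 57, 49), (178, 137, 69), (0, 96, 61)]
234 [(8, 55, 51), (2, 119, 62), (0, 99, 67)]
236 [(0, 26, 50), (0, 114, 65), (178, 104, 66)]
238 [(144, 25, 52), (179, 114, 65), (179, 113, 63)]
240 [(174, 27, 47), (175, 113, 68), (1, 103, 62)]
242 [(80, 16, 49), (178, 112, 66), (1, 115, 60)]
244 [(83, 20, 51), (3, 134, 61), (177, 104, 66)]
246 [(30, 5, 53), (178, 121, 61), (0, 123, 60)]
248 [(84, 25, 51), (177, 112, 64), (178, 106, 65)]
250 [(120, 6, 46), (1, 122, 65), (177, 117, 63)]
252 [(120, 10, 49), (177, 50, 46), (135, 50, 41)]
254 [(90, 10, 49), (0, 4, 66), (23, 26, 39)]
```

Both views put the shut fingertips at roughly TCP height (0–10 mm behind it), not 22 mm ahead, so I closed above the handle. The handle itself is undisturbed. I'll open, recentre, and go about 22 mm deeper; even with the stated tip length that clears the bolt.

```bash
python3 -m crank '[[0,0,-0.012,0,0,0],[0,0,-0.012,0,0,0],[0,0,-0.01,0,0,0],[0,0,0,0,0,0],[0,0,0,0,0,0],[0,0,0,0,0,0],[0,0,0,0,0,0],[0,0,0,0,0,0]]' 1 60
python3 - <<'E'
from h import *
st(); to([.6076,.175,.182],91.5)
c=env.get_calibration("wrist"); W=env.get_image("wrist"); cv2.imwrite("pics/w18.png",W)
H=cv2.cvtColor(W,cv2.COLOR_BGR2HSV); roi=(100,0,540,470); m=mask(H,[0,140,40],[4,255,255],roi)|mask(H,[172,140,40],[180,255,255],roi)
n,l,s,ce=cv2.connectedComponentsWithStats(m.astype(np.uint8)); i=1+np.argmax(s[1:,4]); x,y,w,h,_=s[i]; print(s[i],"handle",ray(c,(x+w/2-.5,y+h-w/2-.5),.212))
E
```

```text
time_s: 20.52
tool_pos: [0.6084, 0.1749, 0.2613]
tcp_rot: [179.7, -0.3, 91.5]
wrist_force: [-0.6, 0.1, 0.7]
gripper_width: 1.002
20.52 [0.6084 0.1749 0.2613] [179.6604  -0.2507  91.5254] F [-0.6282  0.1309  0.6815] w 1.001810833297494 q [13.6463  0.7836 85.6001  0.174  93.2317 12.132 ]
to [0.6076, 0.175, 0.182] 91.5 mm [-0.1863 -1.2445 79.2465] deg [ 0.3395 -0.2507  0.0246] len 79.2564451867354
[ 291  227   36   62 1819] handle [0.6075 0.1751 0.212 ]
```

```bash
python3 -m crank '[[0,-0.001,0.015,0.3,-0.2,0],[0,0,0.02,0,0,0],[0,0,0.02,0,0,0],[0,0,0.015,0,0,0],[0,0,0.006,0,0,0],[0,0,0.002,0,0,0],[0,0,0,0,0,0]]'
python3 - <<'E'
from h import *
st(); to([.6076,.175,.182],91.5)
E
```

```text
time_s: 21.15
tool_pos: [0.6059, 0.1747, 0.1744]
tcp_rot: [-179.8, 0.0, 91.5]
wrist_force: [0.0, -0.7, -0.4]
gripper_width: 1.001
21.15 [0.6059 0.1747 0.1744] [-179.7592    0.0426   91.5303] F [ 0.0125 -0.7233 -0.4449] w 1.0013258463410788 q [13.7591  2.3773 92.008   0.0094 85.859  12.2281]
to [0.6076, 0.175, 0.182] 91.5 mm [ 0.2775  1.6578 -7.5919] deg [-0.2408  0.0427  0.0303] len 7.775791279210967
```

```bash
python3 -m crank '[[0,0.0017,-0.006,-0.2,0,0],[0,0,0,0,0,0],[0,0,0,0,0,0]]'; python3 -m crank '[[0,0,0,0,0,0],[0,0,0,0,0,0],[0,0,0,0,0,0],[0,0,0,0,0,0],[0,0,0,0,0,0],[0,0,0,0,0,0],[0,0,0,0,0,0],[0,0,0,0,0,0],[0,0,0,0,0,0],[0,0,0,0,0,0]]' 0 60
python3 - <<'E'
from h import *
st()
E
```

```text
time_s: 21.4
tool_pos: [0.6083, 0.1748, 0.1826]
tcp_rot: [179.9, 0.0, 91.5]
wrist_force: [0.4, 1.2, -0.1]
gripper_width: 1.003
time_s: 22.23
tool_pos: [0.6059, 0.1751, 0.1858]
tcp_rot: [-179.8, -0.0, 91.5]
wrist_force: [-0.8, -0.8, 0.8]
gripper_width: 0.21
22.23 [0.6059 0.1751 0.1858] [-179.8355   -0.0077   91.5287] F [-0.8352 -0.7525  0.7614] w 0.2098248768172183 q [13.7835  2.0547 91.2725  0.0425 86.832  12.2523]
```

Gripped (opening 0.21, about 20 mm). Lifting.

```bash
python3 -m crank '[[0,0,-0.003,0,0,0],[0,0,-0.004,0,0,0],[0,0,-0.004,0,0,0],[0,0,-0.002,0,0,0],[0,0,0,0,0,0]]'
python3 - <<'E'
from h import *
st()
E
```

```text
time_s: 22.65
tool_pos: [0.606, 0.1751, 0.1996]
tcp_rot: [-179.8, -0.0, 91.5]
wrist_force: [-1.9, -0.5, -1.6]
gripper_width: 0.211
22.65 [0.606  0.1751 0.1996] [-179.7974   -0.0032   91.5197] F [-1.9412 -0.4719 -1.62  ] w 0.21083915792232838 q [13.7793  1.7822 90.2755  0.0462 88.1395 12.258 ]
```

Lifted 13.8 mm carrying 1.6 N, which matches the bolt's weight. Drawing it back.

```bash
python3 -m crank '[[0.004,0,0,0,0,0],[0.005,0,0,0,0,0],[0.005,0,0,0,0,0]]'
python3 - <<'E'
from h import *
st()
E
```

```text
time_s: 22.9
tool_pos: [0.6056, 0.1892, 0.1997]
tcp_rot: [-179.8, 0.0, 91.5]
wrist_force: [-0.6, -0.7, -0.6]
gripper_width: 0.207
22.9 [0.6056 0.1892 0.1997] [-179.7905    0.0209   91.4542] F [-0.6082 -0.7116 -0.6065] w 0.20731623097804944 q [15.0338  2.2466 89.7884  0.0289 88.1735 13.5787]
```

```bash
python3 -m crank '[[0.005,0,0,0,0,0],[0.006,0,0,0,0,0],[0.006,0,0,0,0,0],[0.006,0,0,0,0,0],[0.005,0,0,0,0,0],[0.002,0,0,0,0,0],[0,0,0,0,0,0]]'
python3 - <<'E'
from h import *
st()
E
```

```text
time_s: 23.48
tool_pos: [0.6049, 0.224, 0.199]
tcp_rot: [-179.8, 0.1, 91.5]
wrist_force: [0.2, -6.0, -1.6]
gripper_width: 0.208
23.48 [0.6049 0.224  0.199 ] [-179.8184    0.0785   91.5258] F [ 0.2339 -6.0153 -1.6131] w 0.20800922283954937 q [18.067   3.5671 88.478  -0.0236 88.1514 16.5422]
```

About 49 mm drawn, and 6 N of reaction says it's at its stop. I'll ease back 3 mm and swing the gate open.

```bash
python3 -m crank '[[-0.003,0,0,0,0,0],[0,-0.003,0,0,0,1.6],[0.0001,-0.0046,0,0,0,2.5],[0.0001,-0.0046,0,0,0,2.5],[0.0001,-0.0046,0,0,0,2.5],[0,0,0,0,0,0]]'
python3 - <<'E'
from h import *
st()
E
```

```text
time_s: 23.98
tool_pos: [0.5893, 0.2214, 0.1995]
tcp_rot: [180.0, 0.0, 82.1]
wrist_force: [2.7, 0.1, -1.7]
gripper_width: 0.206
23.98 [0.5893 0.2214 0.1995] [179.9596   0.0119  82.054 ] F [ 2.7031  0.056  -1.6945] w 0.20584256035840648 q [18.2812  1.4828 90.5911 -0.0286 87.8951 26.2283]
```

```bash
python3 -m crank '[[0.0001,-0.004,0,0,0,2.2],[0.0001,-0.0046,0,0,0,2.5],[0.0001,-0.0046,0,0,0,2.5],[0.0001,-0.0046,0,0,0,2.5],[0.0001,-0.0046,0,0,0,2.5],[0.0001,-0.0046,0,0,0,2.5],[0.0001,-0.003,0,0,0,1.6],[0,0,0,0,0,0]]'
python3 - <<'E'
from h import *
st()
o=env.observe(); p=o["tool_pos"]
for h in([.602,.327],[.603,.330]): v=p[:2]-np.array(h); a=np.radians(1.5); x=np.cos(a)*v[0]+np.sin(a)*v[1]; y=-np.sin(a)*v[0]+np.cos(a)*v[1]; print("gate deg",np.degrees(np.arctan2(-x,-y)),"r",np.hypot(x,y))
E
```

```text
time_s: 24.65
tool_pos: [0.5617, 0.2287, 0.2001]
tcp_rot: [179.8, -0.1, 65.7]
wrist_force: [1.5, -0.6, -1.3]
gripper_width: 0.208
24.65 [0.5617 0.2287 0.2001] [179.8161  -0.1291  65.723 ] F [ 1.4641 -0.6281 -1.2966] w 0.20756163417794934 q [19.759  -1.5335 93.5434 -0.035  87.7682 44.0375]
gate deg 23.801448263502806 r 0.10628771151861639
gate deg 23.689813215684076 r 0.10944299918122007
```

```bash
python3 -m crank '[[0,0,0,0,0,0],[0,0,0,0,0,0],[0,0,0,0,0,0],[0,0,0,0,0,0],[0,0,0,0,0,0],[0,0,0,0,0,0]]'
python3 - <<'E'
from h import *
for n in("side","top"):
    I=env.get_image(n); c=env.get_calibration(n); cv2.imwrite(f"pics/end_{n}.png",I); H=cv2.cvtColor(I,cv2.COLOR_BGR2HSV)
    print(n,"pred caps white/amber/tin",proj(c,[[.579,-.1965,.09],[.586,-.254,.09],[.5715,-.139,.09]]).ravel(),"handle mid",proj(c,[*env.observe()["tool_pos"][:2],.19]))
    for nm,lo,hi in(("orange",[5,130,60],[20,255,255]),("red",[0,90,40],[4,255,255]),("red2",[174,90,40],[180,255,255])):
        m=cv2.inRange(H,np.array(lo),np.array(hi)); k,l,s,ce=cv2.connectedComponentsWithStats(m)
        print(nm,[(s[i,:5].tolist(),ce[i].round(1).tolist()) for i in range(1,k) if s[i,4]>25])
st()
E
```

```text
time_s: 25.15
tool_pos: [0.5627, 0.2282, 0.2002]
tcp_rot: [179.8, -0.1, 66.1]
wrist_force: [1.9, -0.9, -1.5]
gripper_width: 0.205
side pred caps white/amber/tin [354.7088 210.9573 362.9921 202.1076 346.0769 220.3962] handle mid [[258.4207 254.5448]]
orange [([348, 208, 14, 7, 83], [354.7, 211.0]), ([406, 235, 32, 12, 143], [421.8, 240.2]), ([186, 244, 21, 10, 58], [196.0, 250.0])]
red [([254, 254, 9, 9, 39], [258.3, 257.6])]
red2 [([254, 253, 10, 11, 35], [258.0, 258.9])]
top pred caps white/amber/tin [440.0043 211.3964 468.137  208.6218 411.7495 214.4269] handle mid [[221.5663 205.0517]]
orange [([235, 95, 28, 19, 154], [250.0, 106.9]), ([309, 178, 11, 7, 36], [312.9, 180.9]), ([430, 203, 23, 19, 333], [440.6, 212.2]), ([459, 281, 13, 45, 445], [465.4, 302.6])]
red [([480, 119, 18, 17, 98], [486.1, 129.2]), ([221, 204, 7, 8, 28], [224.4, 207.3])]
red2 []
25.25 [0.5626 0.2282 0.2002] [179.8094  -0.1401  66.1144] F [ 1.0012 -0.3212 -1.851 ] w 0.21075201415598332 q [19.684  -1.4562 93.4658 -0.0299 87.7557 43.5709]
```

White cap, screwdriver and handle all match their predictions, and the gate is steady at about 24°. Handing in.

Run:
```python
from h import *
print(env.job_done()); st()
```

```text
the job is handed in; nothing more can be done
None
the job is handed in; nothing more can be done
```

I handed the job in at about 25 s with both jars in the crate and the gripper holding the red handle, gate open at about 24°. The hand-in gives no verdict, so these are my own last checks.

- **Jars:** Amber is in cell0 and white is in cell1, both released. The side and top cameras both put the white cap within about 2 mm of cell1's centre. The amber cap was about 5 mm off cell0's centre when I measured it just after release. I didn't re-measure it at the end.
- **Bolt and gate:** I lifted the bolt 13.8 mm and drew it back 49 mm until about 6 N of resistance showed it was at its stop. I then eased it back 3 mm and swung the gate open. In the last readings the gate crept back about 1 mm at the handle in half a second. The wrist force read 1–2 N against the closer, and the handle was in the jaws at 60 N grip.
- **Bystanders:** The screwdriver still showed in its original place. I last saw the tin undisturbed after placing the amber jar, before the white one. I didn't check the spool or meter at the end.

Two things went wrong or disagreed along the way:
- **First handle grip missed:** My first grip on the handle closed on nothing. The cameras showed the fingertips level with the tool point or up to 10 mm behind it, not 22 mm ahead as stated. Gripping about 22 mm deeper worked.
- **Amber leaned in the grip:** It tilted about 5° when gripped, so I tilted the tool to stand it up before setting it down. A picture afterwards showed it upright.

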